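Face up the tubs on a market stall's sloped tray

ROBOT

A 6-joint arm with a two-finger parallel gripper is mounted at the origin on the work surface. World frame = base frame: x ahead of the robot, y to its left, z up, the work surface at z = 0. Lengths are in m, angles in rad, forces in N, time in s.
With the tool pointing down it reaches from about 0.275 to 0.85 m from the base axis. Payload 19 kg.
Tool frame: the origin (TCP) lies at the very end of the fingers, on their centre line; the grasp point (between the pads) lies 19 mm behind it (ctrl.tcp_to_grasp is the distance from the TCP to the grasp point, in m); z points along the fingers, y is the direction in which the jaws open and shut (so a half turn about z gives the same grasp; the last joint's range is limited). The gripper opens to 85 mm and grips with 20 to 120 N. Pads are 22 mm wide; open, the fingers measure 114 mm over their backs; the gripper's body (76 mm by 85 mm) begins 54 mm behind the grasp point. The pads swing forward as they close: fully open they stand 13 mm farther back than shut.
Start: joints at [1.088, 0.15, 1.437, -0, 1.554, -0.134], TCP at [0.197, 0.54, 0.231] pointing down, gripper open.
Joint ranges: [-2.8, 2.8], [-0.68, 2.1], [0.12, 2.68], [-1.39, 4.53], [0.16, 2.79], [-2.81, 2.81]. Speed limits (rad/s): [1.89, 1.89, 2.22, 3.01, 3.01, 3.01].

INTERFACE

Orientations are given as a unit quaternion [w, x, y, z].
In Python, from plant import status, imaging, order, ctrl gives the robot as it stands.
- The arm moves only by the shell command python3 -m jog 'ROWS' [FORCE]. ROWS is JSON, a list that holds one entry, the list of rows, each a list of 7 numbers: the closure, from -1 (fully open) to 1 (shut), then the shift along the world's x, y, z in units of 60 mm (1.0 is 60 mm), then the turn, a rotation vector about the world's x, y, z in units of 6 degrees (1.0 is 6 degrees). In form: [[[grip, dx, dy, dz, ax, ay, az], ...]]. A call has exactly 10 rows; each row is the pose to reach, as a shift and turn from the pose commanded when the call began; what a row does not reach only later rows make up. A row lasts 1/8 s, in which the tool goes at most 62.5 mm and 10.7 degrees, less where a joint would pass 70% of its speed; a pose out of reach is approached as far as the arm can. A call with a gripper value outside its range is refused whole. The fingers move at their own pace and stop on an object; FORCE is the grip in N (left out, the last holds). Time passes only in rows, so rows that repeat a pose let the fingers close, or fill a call up. It gives the time, the measured TCP pose, the force and the opening at its end, in the units of the state.
- status.read_state(): the state, without advancing time (a new reading comes with each control period).
- imaging.get_image(name): name is "scene" or "side" or "wrist"; returns a dict with "color" (480x640x3 uint8, blue, green, red), "K" (3x3 intrinsics, pixels), "R" (3x3) and "t" (3): a world point X has camera coordinates R X + t. Camera axes: x right, y down, z forward; pixel columns grow to the right and rows downward; lengths in m; the calibration is good to about 2 mm. A picture is of the moment at which its call begins. There is no depth.
- order.job_done(): hands the job in, once; it reports no verdict.
The state is a dict: "time_s": time; "joints": joint angles; "qvel": joint speeds; "tau": joint torques, N m; "tcp_pos": TCP position; "orientation": TCP orientation; "force": force on the tool from outside, world axes, zero at the start; "moment": the same for the moment, N m; "gripper_width": finger opening in m.
Only numpy, scipy, OpenCV 4.12 (cv2) and the standard library are available. Lean on these libraries where they do the work, as an engineer would, in place of code of your own. Each camera call takes 0.05 s, during which the arm holds its last target.

TASK

Front up the display: slide both rectangular white tubs down their lanes of the sloped tray, without lifting them, until each rests squarely against the front stop at the low edge. Leave the round jar where it stands.

Things in the scene. Friction and masses are not known exactly. Their poses are not given: they have to be found in the camera images.
- tub_a_center (a point): white lidded food tub, a rectangular box 80 mm (x, along the lane) by 64 mm (y), body under the lid 77 by 61, 50 mm tall, 0.2-0.4 kg. This point: its centre, 25 mm above the tray floor; z through the lid. Starts 45-95 mm short of the stop, held by friction; stays where it is left; under 4 N pushes it. Against the stop its centre is 39 mm from the stop's face. At least 80 mm of lane is free above it
- tub_b_center (a point): second tub, in another lane: white lidded food tub, a rectangular box 80 mm (x, along the lane) by 64 mm (y), body under the lid 77 by 61, 50 mm tall, 0.2-0.4 kg. This point: its centre, 25 mm above the tray floor; z through the lid. Starts 45-95 mm short of the stop, held by friction; stays where it is left; under 4 N pushes it. Against the stop its centre is 39 mm from the stop's face. At least 80 mm of lane is free above it
- tray: fixed wooden tray sloping down 0.245 rad away from the robot. Origin: floor surface, mid width, foot of the front stop's inner face, 45 mm above the table. x: down the slope, y: across, z: square to the floor. Floor from x = -270 mm (open edge) to the stop (30 mm high, 12 thick, full width). 3 lanes 114 mm wide centred at y = -120, 0, 120, parted by strips 6 mm wide, 12 high
- jar_center (a point): round glass jar with a metal lid, 60 mm across and 75 mm tall, standing in the remaining lane, put by for a customer: a bystander that stays where it is. This point is its centre, half-way up; z is its own axis
Mind the look-alikes: they are no part of the job. Leave any blue or red look-alike of the part that bears tub_a_center alone.

How it is judged:
By the outcome, as a careful person would: the job done as asked, in the order asked, and still so for the second after the job is handed in, with the robot touching nothing.
It also fails if it takes over 43 s, if anything falls off the work surface, if the arm or the gripper's body presses on something with over 40 N, if the wrist force passes 120 N, or if a joint passes its speed limit or range.

## Working session

There is one attempt and no reset: what is moved stays moved. The work goes in short steps, Python scripts to look and compute and a shell command to move; the robot and the scene stay as the last step left them, time stands still between calls to the robot, and variables do not carry over. Pictures are saved under pics/ and viewed, and the job is handed in when it is done.

```bash
ls; mkdir -p pics
python3 - <<'E'
from plant import status, imaging, order, ctrl
import cv2
for n in("scene","side","wrist"):
    d=imaging.get_image(n); cv2.imwrite(f"pics/{n}0.png",d["color"]); print(n,d["K"].tolist(),d["R"].round(4).tolist(),d["t"].round(4).tolist())
print(status.read_state())
E
```

```text
pics
scene [[521.7680009466236, 0.0, 324.46519375731464], [0.0, 521.7680009466236, 234.07741939316614], [0.0, 0.0, 1.0]] [[-0.7729, 0.6345, 0.0026], [0.4436, 0.5433, -0.7127], [-0.4536, -0.5497, -0.7014]] [0.3423, -0.1934, 1.3738]
side [[615.4456362459488, 0.0, 307.64909734772965], [0.0, 615.4456362459488, 233.5557895670572], [0.0, 0.0, 1.0]] [[0.9847, -0.174, -0.0093], [-0.1319, -0.7096, -0.6921], [0.1138, 0.6828, -0.7217]] [-0.4521, 0.1667, 1.0012]
wrist [[362.77517641377267, 0.0, 324.4915377996646], [0.0, 362.77517641377267, 236.78824874613494], [0.0, 0.0, 1.0]] [[0.3425, 0.9395, -0.0001], [0.8945, -0.3261, 0.3059], [0.2874, -0.1048, -0.9521]] [-0.5735, -0.0388, 0.3799]
{'time_s': 0.15, 'joints': array([ 1.08801614e+00,  1.50860311e-01,  1.43782467e+00, -1.02061327e-05,
        1.55380540e+00, -1.33998811e-01]), 'qvel': array([ 0.00077029, -0.0008161 , -0.00350811,  0.00091323, -0.00061197,
        0.00200376]), 'tau': array([ 2.83486814e-03, -7.13381767e+01, -5.71040869e+01, -1.71474107e-04,
        7.20276323e-03,  1.21217886e-04]), 'tcp_pos': array([0.19644624, 0.5402137 , 0.23084979]), 'orientation': array([-1.31379443e-04,  1.73507995e-01,  9.84832358e-01, -4.29236272e-04]), 'force': array([-0.0686897 , -0.19634402, -0.14709785]), 'moment': array([-0.02275011, -0.01003663,  0.0017872 ]), 'gripper_width': 0.08526390203909956}
```

View pics/scene0.png

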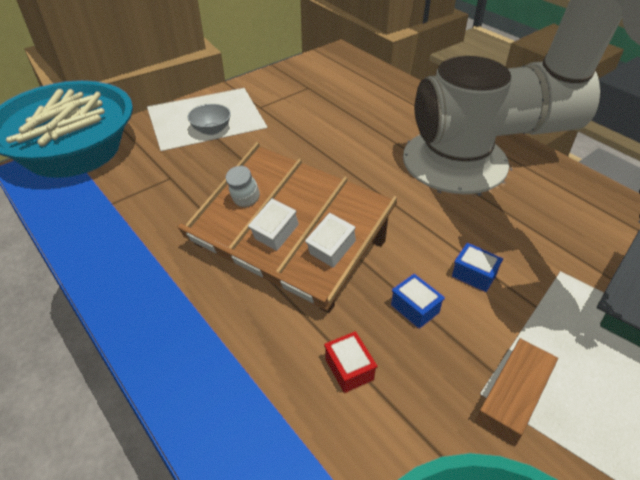

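View pics/side0.png

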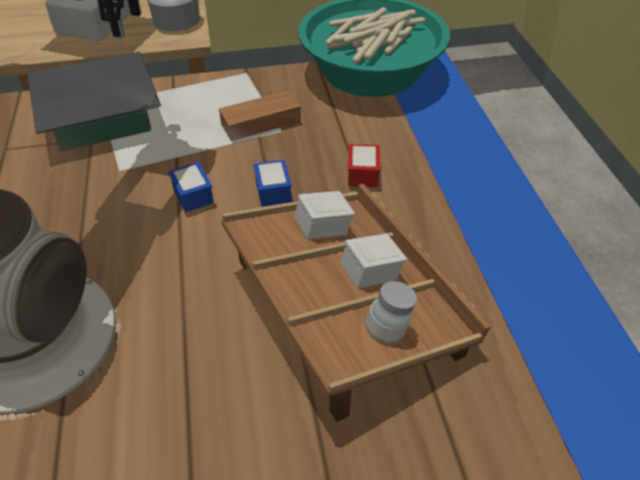

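View pics/wrist0.png

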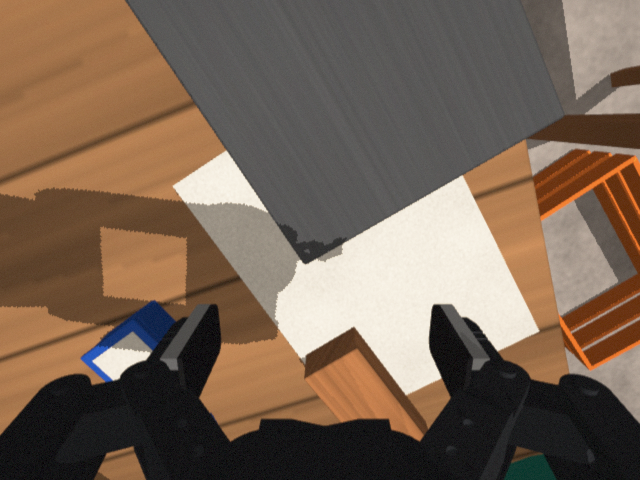

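Scene view: the white tubs are at (273,223) and (330,238), and the jar is at (242,187). The look-alikes are blue at (418,300) and (478,266), and red at (350,360); all three stand off the tray. I choose the two white boxes in the tray and check them in close crops.

Run:
```python
import cv2
a=cv2.imread("pics/scene0.png")[135:315,170:410]; cv2.imwrite("pics/c1.png",cv2.resize(a,None,fx=3.33,fy=3.33,interpolation=cv2.INTER_CUBIC))
a=cv2.imread("pics/side0.png")[180:420,210:500]; cv2.imwrite("pics/c2.png",cv2.resize(a,None,fx=2.5,fy=2.5,interpolation=cv2.INTER_CUBIC))
```

```text
(no output)
```

View pics/c1.png

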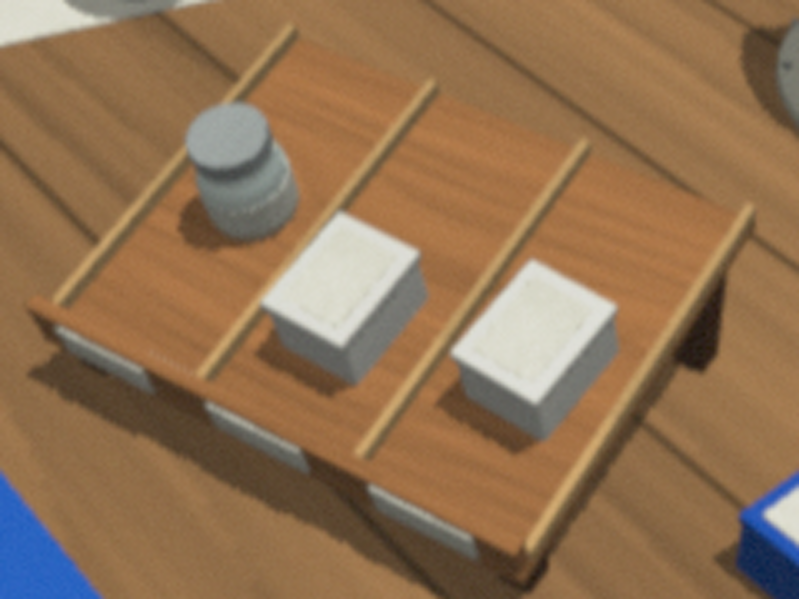

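View pics/c2.png

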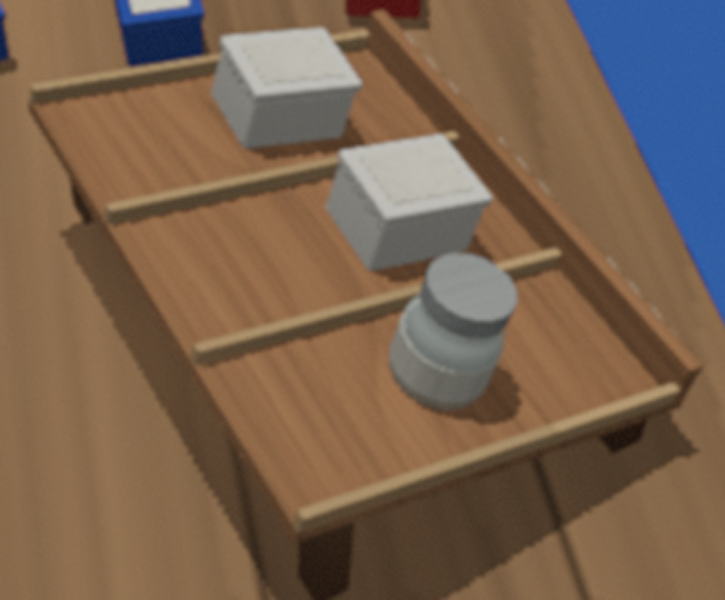

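```bash
cat > fit.py <<'E'
import numpy as np
from scipy.optimize import least_squares
from scipy.spatial.transform import Rotation as Rn
def proj(d,X): 
    c=X@d["R"].T+d["t"]; p=c@d["K"].T; return p[:,:2]/p[:,2:]
def tray(p): # x,y,yaw
    R=Rn.from_euler("ZY",[p[2],0.245]).as_matrix(); return R,np.array([p[0],p[1],.045])
E
python3 - <<'E'
from fit import *
from plant import imaging
S=imaging.get_image("scene");D=imaging.get_image("side")
s=lambda l:np.array(l)/(800/240)+[170,135]; d=lambda l:np.array(l)/2.5+[210,180]
ys=[-.18,-.06,.06,.18]
U=np.array([[-.27,y,.012] for y in ys]);L=np.array([[0,y,.012] for y in ys])
obs=[(S,U,s([(293,30),(433,86),(583,147),(748,212)])),(D,U,d([(304,518),(200,350),(113,210),(33,92)])),(S,L,s([(62,300),(207,376),(365,455),(530,545)])),(D,L[:2],d([(675,392),(558,255)]))]
def f(p):
    R,t=tray(p); return np.concatenate([(proj(c,X@R.T+t)-o).ravel() for c,X,o in obs])
r=least_squares(f,[.6,0,0]); print("tray",r.x.round(4)); print(r.fun.reshape(-1,2).round(1).tolist())
np.save("tray.npy",r.x); R,t=tray(r.x)
C=np.array([[-.04,-.032,.05],[-.04,.032,.05],[.04,.032,.05],[.04,-.032,.05]])
T={"mid":(s([(342,212),(419,255),(347,346),(264,302)]),d([(380,212),(340,152),(442,137),(490,195)]),0),
"left":(s([(535,260),(616,311),(540,405),(454,350)]),d([(252,97),(222,35),(325,30),(358,85)]),.12)}
for k,(a,b,y0) in T.items():
    def g(q):
        M=Rn.from_euler("z",q[2]).as_matrix(); X=(C@M.T+[q[0],q[1],0])@R.T+t
        return np.concatenate([(proj(S,X)-a).ravel(),(proj(D,X)-b).ravel()])
    q=least_squares(g,[-.1,y0,0]); x=q.x
    print(k,x.round(4),"gap mm",(-.039-x[0])*1e3, "world",(R@[x[0],x[1],.025]+t).round(4)); print(q.fun.reshape(-1,2).round(1).tolist())
E
```

```text
tray [0.6355 0.0065 0.3195]
[[-1.0, -2.3], [-0.6, -2.6], [0.2, -3.1], [0.4, -3.3], [-1.7, -0.9], [-2.3, -0.3], [-3.1, -0.5], [-1.5, -1.4], [-4.5, 2.3], [-4.2, 1.4], [-3.9, 1.6], [-1.3, 0.6], [0.1, -2.6], [-0.8, -1.8]]
mid [-0.0878  0.001  -0.0752] gap mm 48.75300058543574 world [ 0.5601 -0.0173  0.0905]
[[-0.1, -1.0], [1.1, -1.0], [-2.0, 0.4], [-1.5, -0.4], [1.1, 1.0], [-1.7, -2.3], [-0.5, -2.4], [0.3, 0.5]]
left [-0.1082  0.1248 -0.1316] gap mm 69.18564219916135 world [0.5024 0.094  0.0955]
[[-0.4, -1.1], [0.9, -1.4], [-2.0, -0.3], [-1.9, -0.0], [0.2, -1.9], [-1.4, -0.9], [-0.6, -1.6], [1.1, -0.7]]
```

Run:
```python
from fit import *
from plant import imaging
import cv2
S=imaging.get_image("scene");D=imaging.get_image("side")
s=lambda l:np.array(l)/(800/240)+[170,135]; d=lambda l:np.array(l)/2.5+[210,180]
ys=[-.18,-.06,.06,.18]
U=np.array([[-.27,y,.012] for y in ys]);L=np.array([[0,y,.012] for y in ys])
obs=[(S,U,s([(293,30),(433,86),(583,147),(748,212)])),(D,U,d([(304,518),(200,350),(113,210),(33,92)])),(D,L[:3],d([(675,392),(558,255),(457,135)]))]
edge=s([(62,300),(207,376),(365,455),(525,545)])
def f(p):
    R,t=tray(p); e=proj(S,np.array([[0,-.18,.03],[0,.18,.03]])@R.T+t); u=(e[1]-e[0])/np.linalg.norm(e[1]-e[0]); n=np.array([-u[1],u[0]])
    return np.concatenate([(proj(c,X@R.T+t)-o).ravel() for c,X,o in obs]+[(edge-e[0])@n,np.zeros(0)])
r=least_squares(f,[.6,0,0],loss="soft_l1"); print("tray",r.x.round(4)); print(r.fun[:-4].reshape(-1,2).round(1).tolist(),r.fun[-4:].round(1))
np.save("tray.npy",r.x); R,t=tray(r.x)
C=np.array([[-.04,-.032,.05],[-.04,.032,.05],[.04,.032,.05],[.04,-.032,.05]])
T={"mid":(s([(342,212),(419,255),(347,346),(264,302)]),d([(380,212),(340,152),(442,137),(490,195)]),0),
"left":(s([(535,260),(616,311),(540,405),(454,350)]),d([(252,97),(222,35),(325,30),(358,85)]),.12)}
im={0:S["color"].copy(),1:D["color"].copy()}
def draw(X,col):
    for i,c in enumerate((S,D)):
        cv2.polylines(im[i],[np.round(proj(c,X@R.T+t)*16).astype(int)],True,col,1,cv2.LINE_AA,4)
draw(np.array([[-.27,-.18,.012],[-.27,.18,.012],[0,.18,.012],[0,-.18,.012]]),(0,255,0))
draw(np.array([[0,.18,.03],[0,-.18,.03]]),(255,255,0))
for k,(a,b,y0) in T.items():
    def g(q):
        M=Rn.from_euler("z",q[2]).as_matrix(); X=(C@M.T+[q[0],q[1],0])@R.T+t
        return np.concatenate([(proj(S,X)-a).ravel(),(proj(D,X)-b).ravel()])
    q=least_squares(g,[-.1,y0,0]); x=q.x
    M=Rn.from_euler("z",x[2]).as_matrix(); draw(C@M.T+[x[0],x[1],0],(0,0,255))
    print(k,x.round(4),"gap mm",(-.039-x[0])*1e3, "world",(R@[x[0],x[1],.025]+t).round(4)); print(q.fun.reshape(-1,2).round(1).tolist())
v=np.vstack([cv2.resize(im[0][135:315,170:410],(400,300)),cv2.resize(im[1][180:420,210:500],(400,300))])
v=np.hstack([cv2.resize(im[0][135:315,170:410],(400,300),interpolation=2),cv2.resize(im[1][180:420,210:500],(400,300),interpolation=2)])
cv2.imwrite("pics/fit.png",v)
```

```text
tray [0.6377 0.0038 0.3085]
[[-0.9, -2.5], [-0.9, -2.5], [-0.4, -2.7], [-0.5, -2.5], [-2.1, -0.3], [-1.8, -0.2], [-1.9, -0.7], [0.3, -1.9], [1.1, -0.7], [0.7, -0.5], [0.4, 0.4]] [-0.9 -0.4 -0.8  1.4]
mid [-0.089   0.0034 -0.0643] gap mm 49.99538751909636 world [ 0.5601 -0.0173  0.0908]
[[-0.2, -1.1], [1.0, -1.2], [-2.1, 0.2], [-1.6, -0.5], [1.2, 1.0], [-1.7, -2.5], [-0.4, -2.6], [0.3, 0.4]]
left [-0.1107  0.127  -0.1207] gap mm 71.73529755927832 world [0.5025 0.094  0.0961]
[[-0.5, -1.3], [0.9, -1.6], [-2.1, -0.5], [-2.0, -0.2], [0.3, -2.2], [-1.4, -1.2], [-0.5, -1.9], [1.2, -0.9]]
```

View pics/fit.png

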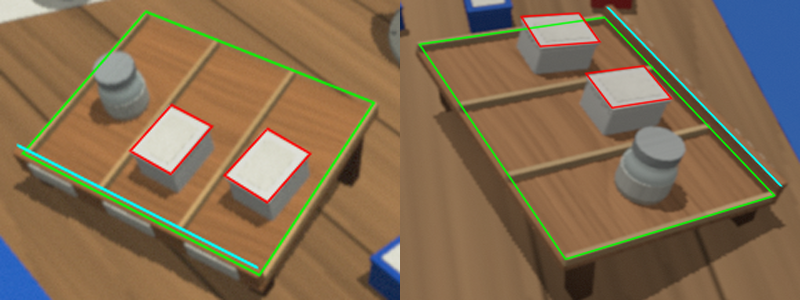

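Run:
```python
from fit import *
from plant import status
p=np.load("tray.npy");R,t=tray(p); c=status.read_state()["tcp_pos"]; print(c)
for n,x,y in(("Lpre",-.186,.125),("Lend",-.09,.125),("Mpre",-.164,.003),("Mend",-.09,.003)):
    w=R@[x,y,0]+t+[0,0,.015]; print(n,w.round(4),"units from start",((w-c)/.06).round(2))
print("dir/60mm",(R[:,0]).round(3), "turn units",(np.degrees(p[2])+90-70.02)/6)
```

```text
[0.19651049 0.54030913 0.23111267]
Lpre [0.4278 0.0681 0.1051] units from start [ 3.85 -7.87 -2.1 ]
Lend [0.5165 0.0964 0.0818] units from start [ 5.33 -7.4  -2.49]
Mpre [ 0.4852 -0.0416  0.0998] units from start [ 4.81 -9.7  -2.19]
Mend [ 0.5536 -0.0199  0.0818] units from start [ 5.95 -9.34 -2.49]
dir/60mm [ 0.924  0.295 -0.243] turn units 6.275733384069412
```

```bash
python3 -m jog '[[[0.3,0.4,-0.8,0,0,0,0.7],[0.3,0.8,-1.6,0,0,0,1.4],[0.3,1.2,-2.4,0,0,0,2.1],[0.3,1.6,-3.2,0,0,0,2.8],[0.3,2.0,-4.0,0,0,0,3.5],[0.3,2.4,-4.9,0,0,0,4.2],[0.3,2.8,-5.7,0,0,0,4.9],[0.3,3.2,-6.5,0,0,0,5.6],[0.3,3.6,-7.3,0,0,0,6.28],[0.3,3.85,-7.87,0,0,0,6.28]]]' 20
python3 - <<'E'
from plant import imaging,status
import cv2,numpy as np
ims=[imaging.get_image(n)["color"] for n in("scene","side")]
cv2.imwrite("pics/m1.png",np.hstack([cv2.resize(i,(400,300)) for i in ims]))
s=status.read_state();print(s["time_s"],s["tcp_pos"],s["orientation"],s["joints"],s["gripper_width"])
E
```

```text
time_s: 1.6
tcp_pos: [0.4281, 0.0661, 0.2313]
orientation: [0.0, -0.154, 0.988, -0.0]
force: [0.2, 0.6, -0.0]
gripper_width: 0.0299
1.7 [0.42846795 0.06539068 0.23108088] [-1.46543687e-04 -1.52136402e-01  9.88359429e-01 -3.63722711e-04] [-2.61051064e-02 -1.50240838e-01  1.73855097e+00 -7.68094790e-04
  1.55344153e+00 -1.90234702e+00] 0.029954442580583895
```

View pics/m1.png

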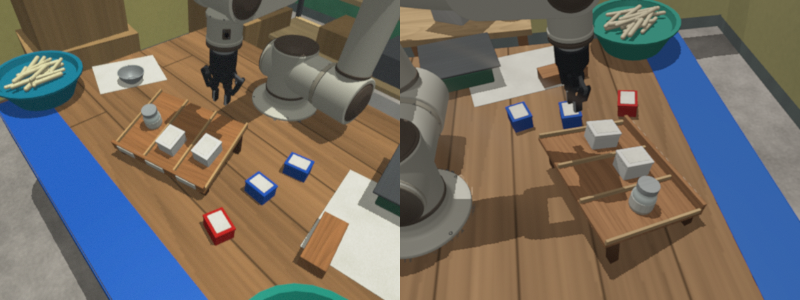

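The gripper (scene ~(225,85) in the half-size view) hangs above the uphill end of the left lane, and nothing has been disturbed. I descend next and then look again.

```bash
python3 -m jog '[[[0.3,0,0,-0.4,0,0,0],[0.3,0,0,-0.8,0,0,0],[0.3,0,0,-1.2,0,0,0],[0.3,0,0,-1.5,0,0,0],[0.3,0,0,-1.8,0,0,0],[0.3,0,0,-1.95,0,0,0],[0.3,0,0,-2.05,0,0,0],[0.3,0,0,-2.1,0,0,0],[0.3,0,0,-2.1,0,0,0],[0.3,0,0,-2.1,0,0,0]]]'
cat > look.py <<'E'
from plant import imaging,status
import cv2,numpy as np,sys
ims=[imaging.get_image(n)["color"] for n in("scene","side")]
cv2.imwrite(sys.argv[1],np.hstack([cv2.resize(ims[0][120:330,160:440],(400,300),interpolation=2),cv2.resize(ims[1][150:390,200:520],(400,300),interpolation=2)]))
s=status.read_state();print(s["time_s"],s["tcp_pos"].round(4),s["force"].round(2))
E
python3 look.py pics/m2.png
```

```text
time_s: 2.95
tcp_pos: [0.4277, 0.0681, 0.1056]
orientation: [0.0, -0.154, 0.988, -0.0]
force: [0.1, -0.2, -0.7]
gripper_width: 0.0299
3.05 [0.4277 0.0681 0.1056] [0.11 0.08 0.13]
```

View pics/m2.png

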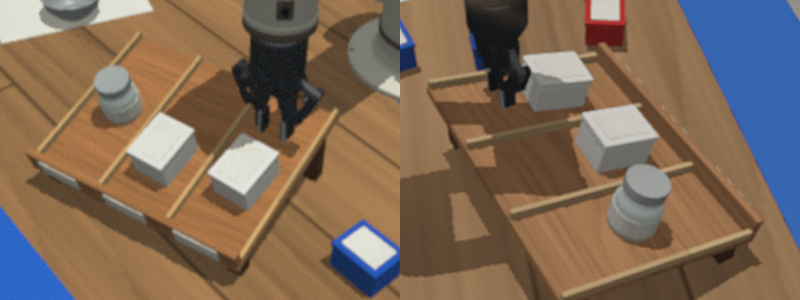

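```bash
python3 -m jog '[[[0.3,0.09,0.03,-0.025,0,0,0],[0.3,0.18,0.06,-0.05,0,0,0],[0.3,0.28,0.09,-0.07,0,0,0],[0.3,0.37,0.12,-0.1,0,0,0],[0.3,0.46,0.15,-0.12,0,0,0],[0.3,0.55,0.18,-0.145,0,0,0],[0.3,0.65,0.21,-0.17,0,0,0],[0.3,0.74,0.24,-0.195,0,0,0],[0.3,0.83,0.27,-0.22,0,0,0],[0.3,0.92,0.295,-0.24,0,0,0]]]'; python3 look.py pics/m3.png
```

```text
time_s: 4.3
tcp_pos: [0.483, 0.086, 0.0907]
orientation: [-0.0, -0.154, 0.988, -0.0]
force: [-1.6, -1.8, -0.2]
gripper_width: 0.0298
4.4 [0.4832 0.086  0.0907] [-0.46  0.3  -0.68]
```

View pics/m3.png

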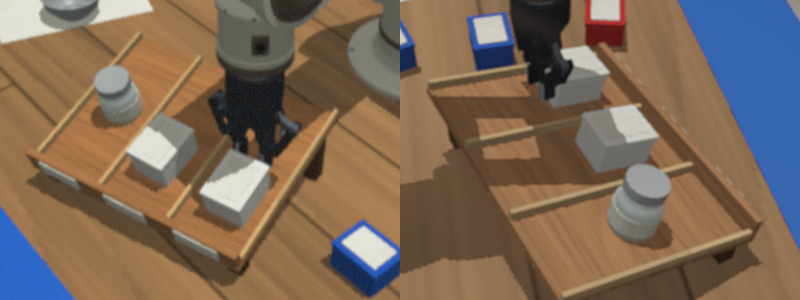

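The tub is sliding and sits squarer to the lane (scene tub now at ~(237,185) in the crop). I continue more gently and watch the force.

```bash
python3 -m jog '[[[0.3,0.06,0.02,-0.015,0,0,0],[0.3,0.11,0.035,-0.03,0,0,0],[0.3,0.17,0.05,-0.045,0,0,0],[0.3,0.22,0.07,-0.06,0,0,0],[0.3,0.28,0.09,-0.07,0,0,0],[0.3,0.33,0.105,-0.085,0,0,0],[0.3,0.37,0.12,-0.1,0,0,0],[0.3,0.42,0.135,-0.11,0,0,0],[0.3,0.46,0.15,-0.12,0,0,0],[0.3,0.48,0.155,-0.125,0,0,0]]]'; python3 look.py pics/m4.png
```

```text
time_s: 5.65
tcp_pos: [0.5117, 0.0952, 0.0833]
orientation: [-0.0, -0.154, 0.988, -0.0]
force: [-2.4, -0.2, 2.3]
gripper_width: 0.03
5.75 [0.5116 0.0952 0.0833] [-0.62 -0.26  0.83]
```

View pics/m4.png

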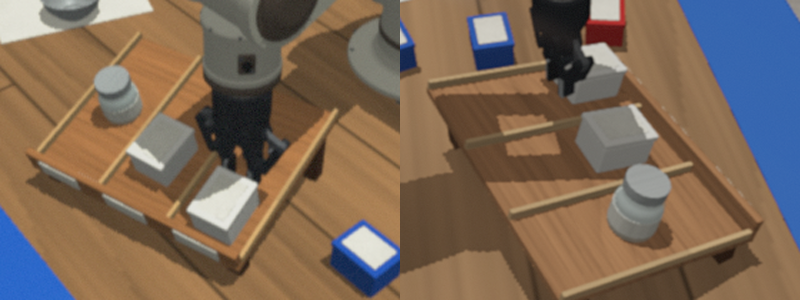

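```bash
python3 -m jog '[[[0.3,0.01,0.003,-0.0025,0,0,0],[0.3,0.02,0.006,-0.005,0,0,0],[0.3,0.03,0.01,-0.0075,0,0,0],[0.3,0.04,0.013,-0.01,0,0,0],[0.3,0.05,0.016,-0.013,0,0,0],[0.3,0.06,0.02,-0.016,0,0,0],[0.3,0.07,0.023,-0.018,0,0,0],[0.3,0.08,0.026,-0.021,0,0,0],[0.3,0.09,0.029,-0.024,0,0,0],[0.3,0.09,0.029,-0.024,0,0,0]]]'; python3 look.py pics/m5.png
```

```text
time_s: 7.0
tcp_pos: [0.517, 0.0969, 0.0819]
orientation: [0.0, -0.154, 0.988, -0.0]
force: [-0.4, -0.2, 1.1]
gripper_width: 0.0301
7.1 [0.517  0.0969 0.0819] [-1.43 -0.57  1.48]
```

View pics/m5.png

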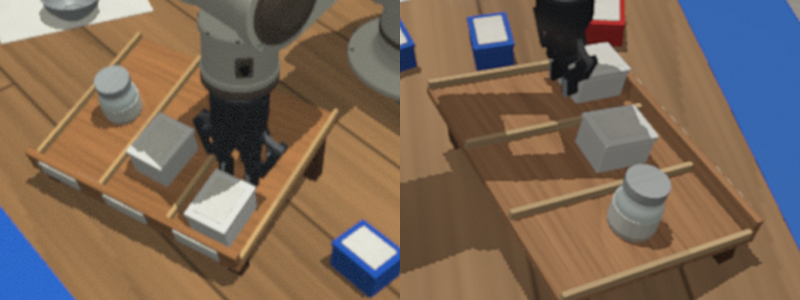

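```bash
python3 -m jog '[[[0.3,0.01,0.003,-0.0025,0,0,0],[0.3,0.02,0.006,-0.005,0,0,0],[0.3,0.03,0.01,-0.0075,0,0,0],[0.3,0.04,0.013,-0.01,0,0,0],[0.3,0.05,0.016,-0.013,0,0,0],[0.3,0.06,0.02,-0.016,0,0,0],[0.3,0.07,0.023,-0.018,0,0,0],[0.3,0.07,0.023,-0.018,0,0,0],[0.3,0.07,0.023,-0.018,0,0,0],[0.3,0.07,0.023,-0.018,0,0,0]]]'; python3 look.py pics/m6.png
```

```text
time_s: 8.35
tcp_pos: [0.5212, 0.0983, 0.0808]
orientation: [0.0, -0.154, 0.988, -0.0]
force: [-1.5, -0.0, 0.8]
gripper_width: 0.03
8.45 [0.5212 0.0983 0.0809] [-0.14 -0.62  0.51]
```

View pics/m6.png

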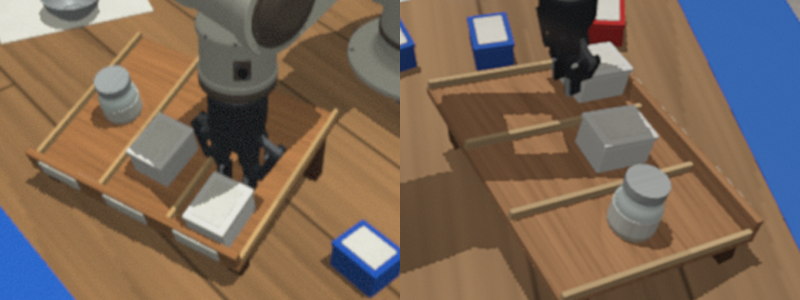

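```bash
python3 -m jog '[[[0.3,0.01,0.003,-0.0025,0,0,0],[0.3,0.02,0.006,-0.005,0,0,0],[0.3,0.03,0.01,-0.0075,0,0,0],[0.3,0.04,0.013,-0.01,0,0,0],[0.3,0.05,0.016,-0.013,0,0,0],[0.3,0.06,0.02,-0.016,0,0,0],[0.3,0.07,0.023,-0.018,0,0,0],[0.3,0.07,0.023,-0.018,0,0,0],[0.3,0.07,0.023,-0.018,0,0,0],[0.3,0.07,0.023,-0.018,0,0,0]]]'
python3 - <<'E'
from plant import imaging,status
import cv2,numpy as np
a=imaging.get_image("scene")["color"][200:320,250:410];b=imaging.get_image("side")["color"][160:280,300:460]
cv2.imwrite("pics/m7.png",np.hstack([cv2.resize(i,(400,300),interpolation=2) for i in(a,b)]))
E
```

```text
time_s: 9.7
tcp_pos: [0.5236, 0.099, 0.08]
orientation: [-0.002, -0.154, 0.988, -0.0]
force: [-22.9, -8.3, 18.9]
gripper_width: 0.0301
```

View pics/m7.png

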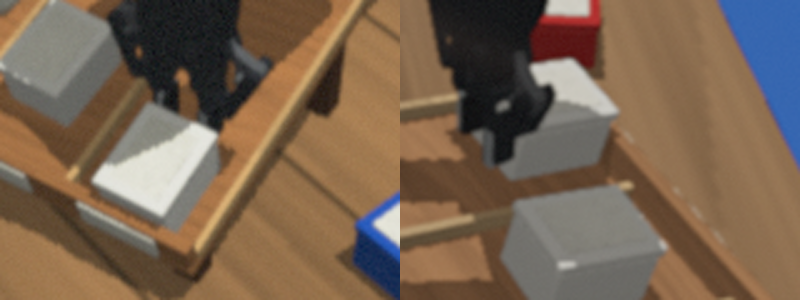

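The force jumped to 24 N, so tub B is seated on the stop. I back off uphill along the lane, rise, and cross to behind the middle tub.

```bash
python3 -m jog '[[[0.3,-0.1,-0.03,0.025,0,0,0],[0.3,-0.4,-0.13,0.1,0,0,0],[0.3,-0.9,-0.29,0.25,0,0,0],[0.3,-1.37,-0.44,0.7,0,0,0],[0.3,-1.37,-0.44,1.2,0,0,0],[0.3,-1.2,-0.95,1.2,0,0,0],[0.3,-1.0,-1.5,1.2,0,0,0],[0.3,-0.8,-2.0,1.2,0,0,0],[0.3,-0.67,-2.35,1.2,0,0,0],[0.3,-0.67,-2.35,1.2,0,0,0]]]';  python3 look.py pics/m8.png
```

```text
time_s: 11.05
tcp_pos: [0.4855, -0.0424, 0.1516]
orientation: [0.0, -0.153, 0.988, -0.0]
force: [-0.1, 0.7, -0.6]
gripper_width: 0.03
11.15 [ 0.485  -0.0411  0.1517] [-0.37  0.35  0.12]
```

View pics/m8.png

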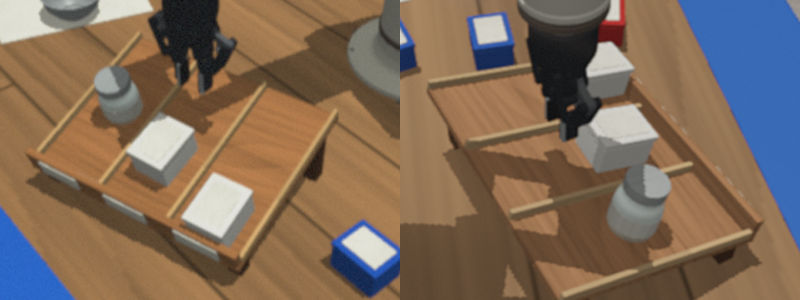

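Tub B (scene crop (218,208)) stands at the stop, square to the lane. The jar has not moved. I descend behind tub A and start its push.

```bash
python3 -m jog '[[[0.3,0,0,-0.25,0,0,0],[0.3,0,0,-0.5,0,0,0],[0.3,0,0,-0.7,0,0,0],[0.3,0,0,-0.82,0,0,0],[0.3,0,0,-0.865,0,0,0],[0.3,0,0,-0.865,0,0,0],[0.3,0.06,0.02,-0.88,0,0,0],[0.3,0.13,0.04,-0.9,0,0,0],[0.3,0.2,0.065,-0.918,0,0,0],[0.3,0.28,0.09,-0.94,0,0,0]]]';  python3 look.py pics/m9.png
```

```text
time_s: 12.4
tcp_pos: [0.5023, -0.0358, 0.0953]
orientation: [0.0, -0.154, 0.988, -0.0]
force: [0.0, 0.4, -0.0]
gripper_width: 0.0295
12.5 [ 0.5023 -0.0358  0.0952] [-0.57 -0.05 -0.39]
```

View pics/m9.png

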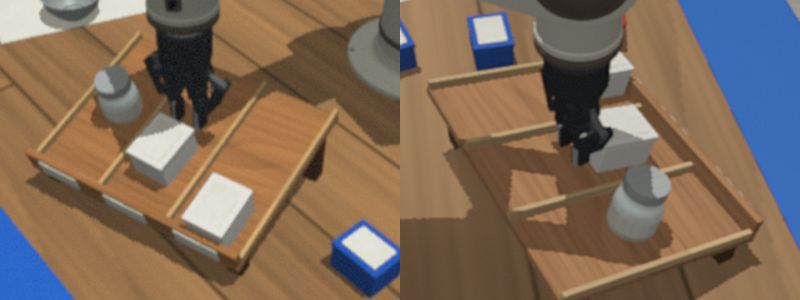

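```bash
python3 -m jog '[[[0.3,0.09,0.03,-0.025,0,0,0],[0.3,0.18,0.06,-0.05,0,0,0],[0.3,0.27,0.085,-0.07,0,0,0],[0.3,0.36,0.115,-0.095,0,0,0],[0.3,0.45,0.145,-0.12,0,0,0],[0.3,0.54,0.17,-0.14,0,0,0],[0.3,0.63,0.2,-0.165,0,0,0],[0.3,0.7,0.225,-0.185,0,0,0],[0.3,0.75,0.24,-0.198,0,0,0],[0.3,0.79,0.25,-0.208,0,0,0]]]';  python3 look.py pics/m10.png
```

```text
time_s: 13.75
tcp_pos: [0.5495, -0.0209, 0.0828]
orientation: [-0.0, -0.154, 0.988, -0.0]
force: [-2.0, -0.6, 0.2]
gripper_width: 0.0296
13.85 [ 0.5495 -0.0209  0.0828] [-0.76  0.15  0.4 ]
```

View pics/m10.png

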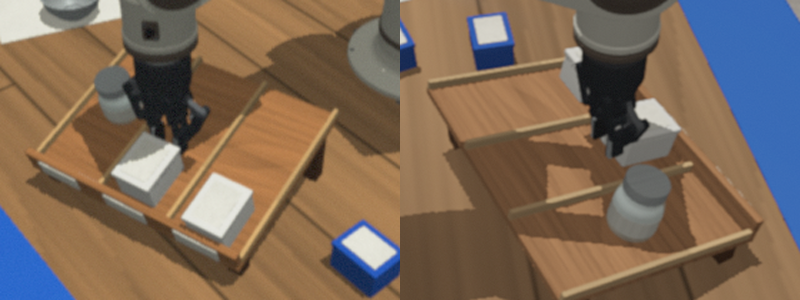

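```bash
python3 -m jog '[[[0.3,0.02,0.006,-0.005,0,0,0],[0.3,0.04,0.013,-0.01,0,0,0],[0.3,0.06,0.02,-0.016,0,0,0],[0.3,0.08,0.026,-0.021,0,0,0],[0.3,0.1,0.032,-0.026,0,0,0],[0.3,0.115,0.037,-0.03,0,0,0],[0.3,0.13,0.042,-0.034,0,0,0],[0.3,0.14,0.045,-0.037,0,0,0],[0.3,0.15,0.048,-0.04,0,0,0],[0.3,0.15,0.048,-0.04,0,0,0]]]'
```

```text
time_s: 15.1
tcp_pos: [0.5584, -0.018, 0.0805]
orientation: [0.0, -0.154, 0.988, -0.0]
force: [-0.6, 0.0, 0.1]
gripper_width: 0.0304
```

```bash
python3 -m jog '[[[0.3,0.01,0.003,-0.0025,0,0,0],[0.3,0.02,0.006,-0.005,0,0,0],[0.3,0.03,0.01,-0.0075,0,0,0],[0.3,0.035,0.011,-0.009,0,0,0],[0.3,0.04,0.013,-0.01,0,0,0],[0.3,0.045,0.0145,-0.0115,0,0,0],[0.3,0.05,0.016,-0.013,0,0,0],[0.3,0.055,0.0175,-0.0145,0,0,0],[0.3,0.06,0.02,-0.016,0,0,0],[0.3,0.06,0.02,-0.016,0,0,0]]]'
```

```text
time_s: 16.35
tcp_pos: [0.5611, -0.0173, 0.0797]
orientation: [-0.001, -0.154, 0.988, -0.0]
force: [-12.5, -3.7, 9.6]
gripper_width: 0.0298
```

```bash
python3 -m jog '[[[0.3,0.01,0.003,-0.0025,0,0,0],[0.3,0.02,0.006,-0.005,0,0,0],[0.3,0.02,0.006,-0.005,0,0,0],[0.3,0.02,0.006,-0.005,0,0,0],[0.3,-0.03,-0.01,0.007,0,0,0],[0.3,-0.1,-0.03,0.025,0,0,0],[0.3,-0.4,-0.13,0.1,0,0,0],[0.3,-0.9,-0.29,0.25,0,0,0],[0.3,-1.37,-0.44,0.5,0,0,0],[0.3,-1.37,-0.44,0.8,0,0,0]]]' && python3 -m jog '[[[0.3,-0.2,0,0.6,0,0,0],[0.3,-0.5,0,1.2,0,0,0],[0.3,-0.8,0,1.8,0,0,0],[0.3,-1.1,0,2.2,0,0,0],[0.3,-1.2,0,2.4,0,0,0],[0.3,-1.2,0,2.4,0,0,0],[0.3,-1.2,0,2.4,0,0,0],[0.3,-1.2,0,2.4,0,0,0],[0.3,-1.2,0,2.4,0,0,0],[0.3,-1.2,0,2.4,0,0,0]]]'
python3 - <<'E'
from plant import imaging
import cv2
a=imaging.get_image("scene")["color"];cv2.imwrite("pics/scene9.png",a);b=imaging.get_image("side")["color"];cv2.imwrite("pics/side9.png",b)
cv2.imwrite("pics/f1.png",cv2.resize(a[135:315,170:410],None,fx=10/3,fy=10/3,interpolation=2))
cv2.imwrite("pics/f2.png",cv2.resize(b[180:420,210:500],None,fx=2.5,fy=2.5,interpolation=2))
E
```

```text
time_s: 17.6
tcp_pos: [0.4783, -0.0435, 0.128]
orientation: [0.0, -0.153, 0.988, 0.0]
force: [1.3, 0.8, 0.8]
gripper_width: 0.0298
time_s: 18.85
tcp_pos: [0.4078, -0.0433, 0.2713]
orientation: [-0.0, -0.154, 0.988, 0.0]
force: [-0.2, 0.5, 1.0]
gripper_width: 0.0298
```

View pics/f1.png

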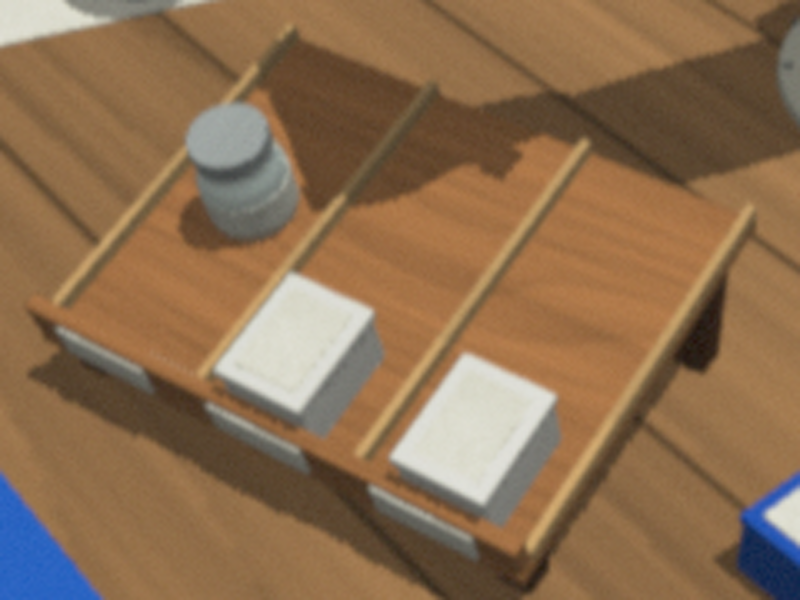

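View pics/f2.png

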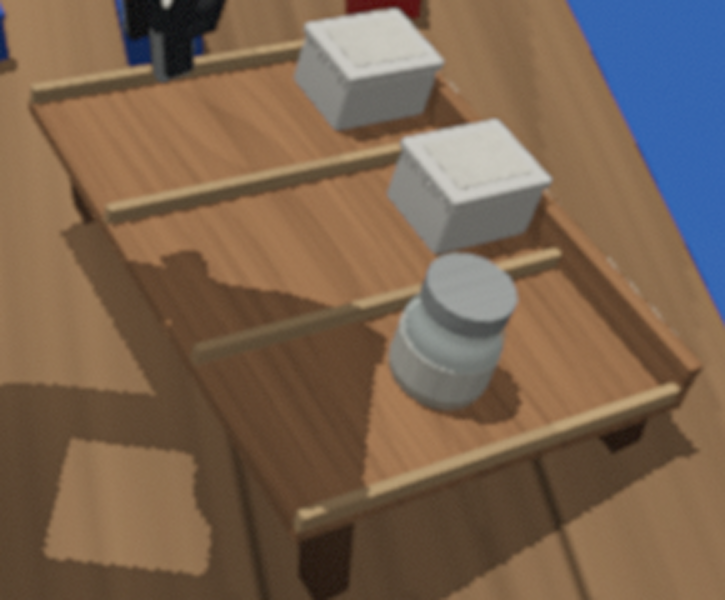

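Run:
```python
from fit import *
from plant import imaging
S=imaging.get_image("scene");D=imaging.get_image("side")
s=lambda l:np.array(l)/(10/3)+[170,135]; d=lambda l:np.array(l)/2.5+[210,180]
R,t=tray(np.load("tray.npy"))
C=np.array([[-.04,-.032,.05],[-.04,.032,.05],[.04,.032,.05],[.04,-.032,.05]])
T={"mid":(s([(293,272),(375,313),(300,417),(215,372)]),d([(452,213),(402,142),(497,121),(549,183)]),0),
"left":(s([(467,352),(557,397),(483,508),(390,456)]),d([(347,84),(304,25),(392,9),(442,66)]),.12)}
for k,(a,b,y0) in T.items():
    def g(q):
        M=Rn.from_euler("z",q[2]).as_matrix(); X=(C@M.T+[q[0],q[1],0])@R.T+t
        return np.concatenate([(proj(S,X)-a).ravel(),(proj(D,X)-b).ravel()])
    q=least_squares(g,[-.04,y0,0]); print(k,q.x.round(4)); print(q.fun.reshape(-1,2).round(1).tolist())
```

```text
mid [-0.0395  0.0025  0.0047]
[[-1.5, -1.5], [-0.4, -1.9], [-1.3, -2.1], [-1.7, -1.6], [0.8, -4.1], [-1.0, -1.9], [-0.5, -1.5], [1.2, -1.4]]
left [-0.0404  0.1301 -0.0009]
[[-1.0, -1.4], [0.2, -1.7], [-0.5, -1.6], [-1.2, -0.5], [0.6, -2.8], [-0.8, -1.7], [1.4, -1.0], [0.6, -2.3]]
```

Both tubs measure within about 1.5 mm of the seated position (x = -39.5 and -40.4 mm against -39 mm) and within 0.3° of square. The jar is unmoved and the arm is clear, so I hand the job in.

```bash
python3 -c "
from plant import order
print(order.job_done())"
```

```text
the job is handed in; nothing more can be done
None
```

I slid both white tubs down their lanes with the partly open fingertips, low on the uphill face, until each met the front stop. I then backed off uphill and lifted clear. The job was handed in at about 19 s of the 43 s allowed.

| Check at the end | Tub in middle lane | Tub in left lane | Should be |
|---|---|---|---|
| Centre from stop face | 39.5 mm | 40.4 mm | 39 mm |
| Turn off square | 0.3° | 0.05° | 0° |
| Highest force read at the stop | about 16 N* | about 31 N | under 40 N (arm or gripper body), 120 N (wrist) |

*I pressed the middle tub about 1 mm further after that reading, and took no reading during it.

- **Bystanders:** the jar sits at the same pixels as at the start. I did not touch the blue and red look-alikes.
- **Measurement limits:** the camera fits left 1–3 pixel errors, with one corner of the middle tub at 4. The distances are therefore only good to a few millimetres. That the tubs actually touch the stop rests mainly on the sharp rise in force.
- **Disagreement:** the left tub met the stop about 8 mm further along than I had predicted. I put this down to the fingertip being thinner than I assumed.

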